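Tip the drained tube rack onto its feet and push it home

TASK

The stepped tube rack was left standing on its end to drain. Push it over, away from its stepped side, so that it stands on its feet on the bench, then push it along the bench until its low end sits flush against the front of the block heater, its whole width on the heater's front. Only push it, never lift it, leave everything else where it is, and finish with the hand clear.

Things in the scene. Friction and masses are not known exactly. Their poses are not given: they have to be found in the camera images.
- rack: White plastic stepped tube rack, 140 x 100 mm, 110-225 g, on its tall end at the start. Origin: centre of the tall end's outer face (75 x 100). z: along the length to the low end (up at the start). x: towards the open underside with the feet, level at the start: the way it must fall, roughly away from the robot; points straight down once on its feet. y: across the width.
- rack_deck (a point): Middle of the top deck's face (rack x -2.5, y 0, z 117.5 mm), a good place to push towards rack +x: it tips rather than slides, and beyond about 35 degrees falls onto its feet by itself. Decks with round holes face rack -x: at x -37.5 for z 0-50, -17.5 for z 50-95, -2.5 for z 95-140 mm; feet plane x +37.5. So on its feet it is 75 mm high at the tall end, then 55, then 40.
- rack_heel (a point): Middle of the rack's lower edge at the tall end, between end face and feet plane (rack x +37.5, y 0, z 0 mm): the edge about which it tips; it stays on the bench.
- rack_toe (a point): Middle of the rack's lower edge at the low end (rack x +37.5, y 0, z 140 mm): 140 mm up at the start; on the feet it is at bench height and is what goes to the heater.
- heater_front (a point): Middle, at bench height, of the front of the white block heater fixed to the bench (200 deep, 300 wide, 116 mm high with its aluminium block). The lowest 55 mm of the front is a vertical plane through this point, 150 mm to either side; a sloped panel with a display leans back above it. -x points out of the front, roughly to the robot; y runs along the front; z up.
- amber_bottle: Bystander: amber glass bottle, 54 mm across, 130 mm high. Origin: centre of underside.
- small_bottle: Bystander: white bottle, 44 mm across, 85 mm high. Origin: centre of underside.
- jar: Bystander: clear jar with white cap, 56 mm across, 60 mm high. Origin: centre of underside.
- beaker: Bystander: small glass beaker, 52 mm across, 75 mm high. Origin: centre of underside.
- tip_box: Bystander: grey pipette tip box with a clear lid, 88 (x) x 123 (y) x 76 mm high. Origin: centre of underside.
- flat_rack: Bystander: low white rack with a single flat deck, already on its feet, 70 (x) x 130 (y) x 45 mm high. Origin: centre of underside.
Not all that is in view belongs to the job. What is shaped like the rack but blue, red or yellow is not meant.

How it is judged:
By the outcome, as a careful person would: the job done as asked, in the order asked, and still so for the second after the job is handed in, with the robot touching nothing.
It also fails if it takes over 48 s, if anything falls off the work surface, if the arm or the gripper's body presses on something with over 40 N, if the wrist force passes 120 N, or if a joint passes its speed limit or range.

ROBOT

A 6-joint arm with a two-finger parallel gripper is mounted at the origin on the work surface. World frame = base frame: x ahead of the robot, y to its left, z up, the work surface at z = 0. Lengths are in mm, angles in rad, forces in N, time in s.
With the tool pointing down it reaches from about 300 to 775 mm from the base axis. Payload 14.6 kg.
Tool frame: the origin (TCP) lies between the finger pads; the fingertips stand manip.tip_reach ahead of it and the grasp point (between the pads) lies 5 mm behind it (manip.tip_reach is the distance from the TCP to the fingertips, in mm); z points along the fingers, y is the line along which they close (so a half turn about z gives the same grasp; the last joint's range is limited). The gripper opens to 94 mm and grips with 3 to 60 N. Pads are 16 mm wide; open, the fingers measure 119 mm over their backs; the gripper's body (75 mm by 177 mm) begins 78 mm behind the grasp point.
Start: joints at [-1.191, 0.3, 1.521, -0, 1.321, -0.067], TCP at [237.637, -496.002, 219.446] pointing down, gripper open.
Joint ranges: [-3.03, 3.03], [-0.79, 2.21], [0.23, 2.52], [-1.04, 4.18], [0, 3.07], [-2.55, 2.55]. Speed limits (rad/s): [2.22, 2.22, 2.57, 3.14, 3.14, 3.14].

INTERFACE

Orientations are given as [roll, pitch, yaw] about the fixed x, y, z axes, in that order (R = Rz(yaw) Ry(pitch) Rx(roll)).
In Python, from cell import manip gives the robot as it stands. The module is installed in compiled form; this text tells all that it offers.
- The arm moves only by the shell command python3 -m creep 'ROWS' [FORCE]. ROWS is JSON, a list of rows, each a list of 3 entries, a list of its own where there are three numbers: the opening, from -1 (shut) to 1 (fully open), then the shift along the tool's x, y, z in cm, then the turn about the tool's z in units of 5 degrees (1.0 is 5 degrees). In form: [[grip, [tx, ty, tz], roll], ...]. A call has 1 to 12 rows; each row is the pose to reach, as a shift and turn from the pose commanded when the call began, along the tool's axes at that moment; what a row does not reach only later rows make up. A row lasts 1/10 s, in which the tool goes at most 50 mm and 8.59 degrees, less where a joint would pass 70% of its speed; a pose out of reach is approached as far as the arm can. A call with a gripper value outside its range is refused whole. The fingers move at their own pace and stop on an object; FORCE is the grip in N (left out, the last holds). Time passes only in rows, so rows that repeat a pose let the fingers close. It gives the time, the measured TCP pose, the force, the opening and the grip force at its end, in the units of the state.
- manip.read_state(): the state, without advancing time (a new reading comes with each control period).
- manip.camera(name): name is "scene" or "top" or "wrist"; returns the picture (384x512x3 uint8, red, green, blue); there is no depth.
- manip.camera_params(name): a dict with "fovy" (degrees; the focal length in pixels is half the picture's height over the tangent of half this angle, whatever the lens; pixels are square), "cx", "cy" (the principal point, pixels), "origin" and "attitude" of the camera in the world. Camera axes: x right, y down, z forward; pixel columns grow to the right and rows downward; lengths in mm; the calibration is good to about 2 mm. The wrist camera is an equidistant fisheye: a pixel r from the principal point sees the ray r / f radians off the axis. A picture is of the moment at which its call begins: read the wrist's pose just before it. camera_params takes no time and is no camera call; for the wrist camera it gives the pose at the moment of the call.
- manip.sign_off(): hands the job in; it is judged then, once.
The state is a dict: "clock": time; "joints": joint angles; "qd": joint speeds; "effort": joint torques, N m; "eef_pos": TCP position; "eef_rot": TCP orientation; "wrist_force": force on the tool from outside, world axes, zero at the start; "moment": the same for the moment, N m; "finger_gap": finger opening in mm; "finger_force": force on a finger pad.
Only numpy, scipy, OpenCV 4.12 (cv2) and the standard library are available. Lean on these libraries where they do the work, as an engineer would, in place of code of your own. Each camera call takes 0.05 s, during which the arm holds its last target. There are 200 camera calls.

## Working session

There is one attempt and no reset: what is moved stays moved. The work goes in short steps, Python scripts to look and compute and a shell command to move; the robot and the scene stay as the last step left them, time stands still between calls to the robot, and variables do not carry over. Pictures are saved under pics/ and viewed, at most 10 in all, crops included, and the job is handed in when it is done.

```bash
mkdir -p pics
python3 - <<'E'
from cell import manip
import cv2,numpy as np
s=manip.read_state();print(s['clock'],s['eef_pos'],s['eef_rot'],manip.tip_reach,s['finger_gap'])
a=[]
for n in("scene","top"):
    p=manip.camera_params(n);print(n,p)
    im=manip.camera(n);cv2.imwrite(f"pics/{n}0.png",im[:,:,::-1])
E
```

```text
0.0 [ 237.56232945 -495.78087814  218.89730524] [-3.14047113e+00 -8.19382616e-05  4.46814869e-01] 14.0 93.92093441507733
scene {'fovy': 57.0252424259944, 'cx': 253.66040315810972, 'cy': 189.21314157894435, 'origin': array([1287.20801728,   10.82895062, 1120.39976174]), 'attitude': array([-2.49430574, -0.01074358,  1.57406951])}
top {'fovy': 46.28434198591971, 'cx': 249.91913931149267, 'cy': 189.64912070035513, 'origin': array([ 384.50871909,   10.07077928, 1305.34937406]), 'attitude': array([-3.0191368 ,  0.01164152, -1.56832452])}
```

View pics/scene0.png

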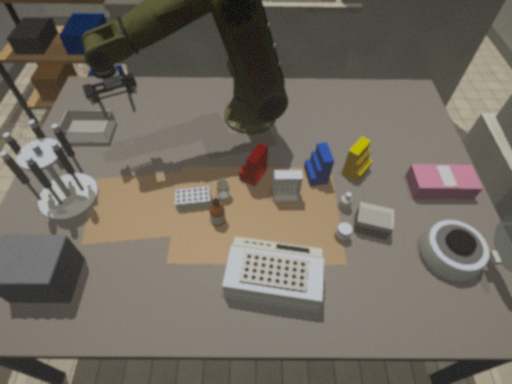

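View pics/top0.png

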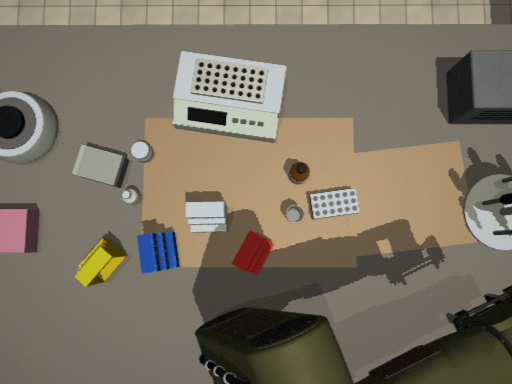

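Candidates for the rack: white stepped one at top (207,216) / scene (287,185); lookalikes blue top (157,252), red (252,253), yellow (100,262); flat white rack (334,203) has one deck. I choose the white stepped one and check it in a close crop.

```bash
cat > h.py <<'E'
from cell import manip
import cv2,numpy as np
from scipy.spatial.transform import Rotation as R
def ray(n,u,v):
    p=manip.camera_params(n);f=192/np.tan(np.radians(p['fovy']/2))
    d=np.array([(u-p['cx'])/f,(v-p['cy'])/f,1.])
    return np.array(p['origin']),R.from_euler('xyz',p['attitude']).apply(d)
def onz(n,u,v,z):
    o,d=ray(n,u,v);return o+d*(z-o[2])/d[2]
def tri(a,b):
    A=np.zeros((3,3));c=np.zeros(3)
    for n,u,v in(a,b):
        o,d=ray(n,u,v);d=d/np.linalg.norm(d);P=np.eye(3)-np.outer(d,d);A+=P;c+=P@o
    return np.linalg.solve(A,c)
def proj(n,X):
    p=manip.camera_params(n);f=192/np.tan(np.radians(p['fovy']/2))
    c=R.from_euler('xyz',p['attitude']).inv().apply(np.array(X)-p['origin']);return p['cx']+f*c[0]/c[2],p['cy']+f*c[1]/c[2]
E
python3 - <<'E'
import cv2,numpy as np
t=cv2.imread('pics/top0.png');s=cv2.imread('pics/scene0.png')
a=cv2.resize(t[190:240,170:245],None,fx=5.3,fy=5.3,interpolation=2)[:265,:397]
b=cv2.resize(s[160:210,250:325],None,fx=5.3,fy=5.3,interpolation=2)[:265,:397]
c=cv2.resize(t[45:145,165:315],None,fx=2.65,fy=2.65,interpolation=2)[:265,:397]
d=cv2.resize(s[230:310,215:335],None,fx=3.31,fy=3.31,interpolation=2)[:264,:397]
d=np.vstack([d,d[-1:]])
cv2.imwrite('pics/c1.png',np.vstack([np.hstack([a,b]),np.hstack([c,d])]))
E
```

```text
(no output)
```

View pics/c1.png

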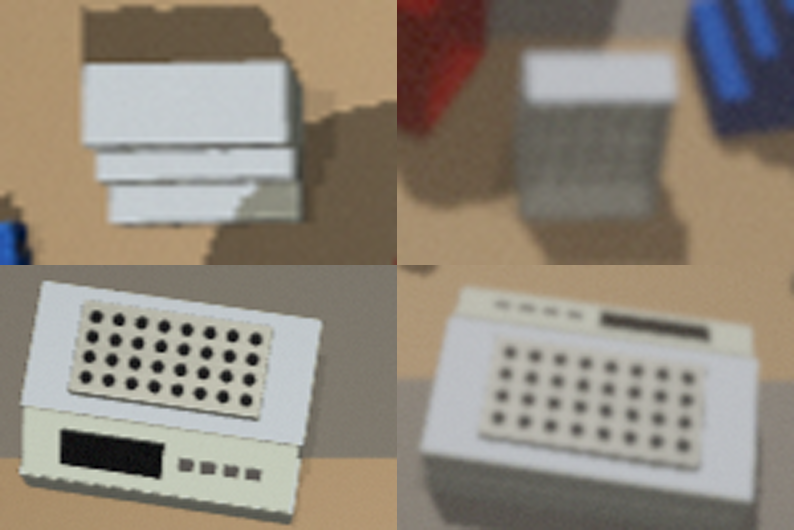

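The crop shows the white rack upright: top face at top-view px (186,202)-(225,217), steps facing down in the image (towards the robot). The heater front's lower edge runs from about (173,128) to (276,142). Next I measure edges.

Run:
```python
from h import *
t=cv2.imread('pics/top0.png').astype(float)
def fit(ed):
    ed=np.array(ed);vx,vy,x,y=cv2.fitLine(ed.astype(np.float32),cv2.DIST_HUBER,0,.01,.01).ravel();return lambda u:y+(u-x)*vy/vx
# heater bottom edge: last strong drop in blue (cream->bench) per column
b=cv2.GaussianBlur(t[:,:,0],(3,3),0)
pts=[]
for u in range(178,274,3):
    v0=128.5+(u-173)*.138
    seg=np.diff(b[int(v0)-6:int(v0)+7,u]);k=seg.argmin()
    w=seg[max(k-1,0):k+2];pts.append((u,int(v0)-6+max(k-1,0)+.5+(w*np.arange(len(w))).sum()/w.sum()))
f=fit(pts)
# extents of heater front at edge (row just above edge): horizontal
prof=[b[int(round(f(u)-4)),u] for u in range(160,290)]
g=np.diff(cv2.GaussianBlur(np.array(prof)[None],(3,1),0)[0]);ul=160.5+g[:30].argmax();ur=160.5+100+g[100:].argmin()
print('edge',f(178),f(274),ul,ur)
H=[onz('top',u,f(u),0) for u in(ul,ur)]
print('heater ends z0',H,np.linalg.norm(H[0]-H[1]),'mid',(H[0]+H[1])/2,'ang',np.degrees(np.arctan2(*(H[0]-H[1])[:2])))
# rack top face
m=(t.min(2)>170).astype(np.uint8);m[:190]=0;m[240:]=0;m[:,:175]=0;m[:,240:]=0
print([''.join('#' if x else '.' for x in r) for r in m[198:236:3,180:235]])
c=max(cv2.findContours(m[:218],0,2)[0],key=cv2.contourArea);r=cv2.minAreaRect(c);print('top rect',r,cv2.boxPoints(r))
P=[onz('top',u,v,140) for u,v in cv2.boxPoints(r)];print(np.round(P,1))
s=cv2.imread('pics/scene0.png');ms=(s.min(2)>150).astype(np.uint8);ms[:160]=0;ms[210:]=0;ms[:,:265]=0;ms[:,310:]=0
c=max(cv2.findContours(ms,0,2)[0],key=cv2.contourArea);rs=cv2.minAreaRect(c);print('scene',rs,cv2.boxPoints(rs))
print('tri',tri(('top',*r[0]),('scene',*rs[0])))
for n,uv in dict(amber=(300,173),small=(130,196),jar=(142,151),beaker=(293,214),flat=(334,203),red=(252,253),blue=(157,252)).items():print(n,np.round(onz('top',*uv,50)[:2]))
```

```text
edge 124.05387 138.31332 172.5 275.5
heater ends z0 [array([744.85164394, 257.52960179,   0.        ]), array([698.03367766, -49.87384823,   0.        ])] 310.9482321109077 mid [721.4426608  103.82787678   0.        ] ang 8.659679064097945
['.......................................................', '.......................................................', '......#####################################............', '......#####################################............', '......#####################################............', '......######################################...........', '......######################################...........', '........#####################################..........', '........#####################################..........', '...........###########################.................', '...........########################....................', '...........############.######.........................', '.......................................................']
top rect ((204.5, 209.0), (14.0, 37.0), 90.0) [[186. 202.]
 [223. 202.]
 [223. 216.]
 [186. 216.]]
[[495.3 190.7 140. ]
 [495.4  94.1 140. ]
 [458.9  93.7 140. ]
 [458.7 190.  140. ]]
scene ((288.0, 174.0), (8.0, 28.0), 90.0) [[274. 170.]
 [302. 170.]
 [302. 178.]
 [274. 178.]]
tri [476.93948941 142.06778432 141.16486388]
amber [ 587. -116.]
small [521. 363.]
jar [650. 333.]
beaker [471. -95.]
flat [ 502. -210.]
red [362.  19.]
blue [364. 283.]
```

Run:
```python
from h import *
t=cv2.imread('pics/top0.png')
for u in(185,200,230,260,270):print(u,[tuple(int(x) for x in t[v,u][[0,2]]) for v in range(115,146)])
print([int(x) for x in t[122,165:182,0]],[int(x) for x in t[130,268:290,0]])
for X in([459,92,140],[459,192,140]):print(proj('scene',X))
# rack far (feet-side) top edge slope, subpixel
b=cv2.GaussianBlur(t[:,:,0].astype(float),(3,3),0)
pts=[]
for u in range(190,222,2):
    s=np.diff(b[197:208,u]);k=s.argmax();w=s[k-1:k+2];pts.append((u,197+k-.5+(w*np.arange(3)).sum()/w.sum()))
p=np.polyfit(*np.array(pts).T,1);E=[onz('top',u,np.polyval(p,u),140) for u in(186,224)];print(E,np.degrees(np.arctan2(*(E[0]-E[1])[:2])))
```

```text
185 [(185, 196), (187, 197), (185, 196), (185, 196), (185, 196), (185, 195), (185, 196), (186, 195), (185, 196), (185, 195), (173, 187), (104, 116), (83, 91), (82, 90), (81, 95), (104, 160), (107, 169), (108, 170), (107, 170), (106, 168), (109, 170), (107, 169), (109, 170), (106, 168), (106, 168), (107, 169), (107, 168), (108, 169), (107, 169), (107, 168), (109, 171)]
200 [(16, 11), (15, 17), (13, 12), (14, 17), (19, 18), (18, 16), (27, 27), (172, 182), (187, 198), (185, 195), (187, 197), (187, 198), (151, 162), (93, 101), (84, 93), (82, 91), (83, 92), (92, 141), (107, 167), (107, 170), (108, 170), (110, 171), (110, 172), (110, 171), (108, 170), (107, 168), (108, 170), (108, 169), (109, 172), (107, 171), (108, 172)]
230 [(185, 195), (185, 195), (187, 198), (187, 197), (187, 197), (186, 196), (185, 194), (185, 196), (185, 195), (184, 195), (186, 195), (188, 198), (186, 196), (187, 197), (184, 194), (184, 195), (168, 179), (117, 126), (88, 96), (84, 92), (82, 91), (89, 116), (108, 166), (111, 174), (111, 173), (112, 174), (110, 172), (111, 174), (111, 173), (112, 173), (112, 175)]
260 
[... 475 characters left out ...]
86, 197), (186, 196), (185, 197), (185, 196), (186, 196), (186, 196), (187, 197), (185, 196), (186, 196), (188, 198), (185, 195), (185, 196), (187, 197), (160, 171), (99, 108), (85, 94), (82, 90), (83, 90), (93, 131), (110, 171), (113, 175), (114, 176)]
[104, 106, 104, 104, 104, 104, 90, 162, 191, 183, 185, 185, 185, 184, 183, 185, 184] [186, 188, 187, 187, 187, 185, 188, 196, 159, 108, 110, 113, 112, 114, 114, 113, 112, 115, 115, 112, 113, 114]
(np.float64(273.88011695066854), np.float64(170.2596833515974))
(np.float64(301.4221883713113), np.float64(170.51988612819272))
[array([496.25022745, 190.73563441, 140.        ]), array([497.28685245,  91.50200826, 140.        ])] -0.5985075793951797
```

Run:
```python
from h import *
t=cv2.imread('pics/top0.png').astype(float)
p=[];q=[]
for u in range(180,272,3):
    v0=int(round(124.05+(u-178)*.1485));r=t[:,u,2];b=t[:,u,0]
    v=v0+2
    while r[v]<130:v+=1
    p.append((u,v-1+(130-r[v-1])/(r[v]-r[v-1])))
    v=v0-3
    while b[v]>135:v+=1
    q.append((u,v-1+(b[v-1]-135)/(b[v-1]-b[v])))
for a,z in((p,0),(q,55)):
    X=np.array([onz('top',*x,z)[:2] for x in a]);c=np.polyfit(X[:,1],X[:,0],1)
    print(z,'x at y=104,142:',np.polyval(c,[104,142]),'deg',np.degrees(np.arctan(c[0])),np.std(X[:,0]-np.polyval(c,X[:,1])))
print([onz('top',u,v,55)[1] for u,v in((172.3,123.5),(276,138.8))])
s=manip.read_state();print(np.round(np.array(s['eef_pos']),1))
yaw=s['eef_rot'][2];T=R.from_euler('xyz',s['eef_rot']);
print(T.inv().apply(np.array([405,141,132])-s['eef_pos'])/10, T.inv().apply(np.array([405,141,260])-s['eef_pos'])/10,np.degrees(yaw)/5)
```

```text
0 x at y=104,142: [708.13799121 713.81737949] deg 8.50036905201239 0.3235946770445004
55 x at y=104,142: [707.85111793 713.67431748] deg 8.712349327969122 0.677051856740301
[np.float64(247.65855194910822), np.float64(-48.76493912979178)]
[ 237.6 -495.8  218.9]
[ 42.61562548 -50.18511249   8.74902647] [ 42.61636954 -50.19876752  -4.05096623] 5.119941683512503
```

```bash
python3 -m creep '[[0,[42.6,-50.2,-3],5.0],[0,[42.6,-50.2,-3],5.0],[0,[42.6,-50.2,-3],5.0],[0,[42.6,-50.2,-3],5.0],[0,[42.6,-50.2,-3],5.0],[0,[42.6,-50.2,-3],5.0],[0,[42.6,-50.2,-3],5.0],[0,[42.6,-50.2,-3],5.0],[0,[42.6,-50.2,-3],5.0],[0,[42.6,-50.2,-3],5.0],[0,[42.6,-50.2,-3],5.0],[0,[42.6,-50.2,-3],5.0]]'
```

```text
clock: 1.3
eef_pos: [389.8, 85.9, 247.0]
eef_rot: [3.142, -0.0, 0.011]
wrist_force: [1.4, -0.6, -0.1]
finger_gap: 47.4
finger_force: 0.0
```

```bash
python3 -m creep '[[0,[1.5,-4.5,0],0],[0,[1.5,-5,4],0],[0,[1.5,-5,8],0],[0,[1.5,-5,11.5],0],[0,[1.5,-5,11.5],0],[0,[1.5,-5,11.5],0],[0,[1.5,-5,11.5],0]]'
```

```text
clock: 2.0
eef_pos: [405.4, 134.0, 133.6]
eef_rot: [-3.141, -0.003, 0.01]
wrist_force: [0.2, -0.3, -0.1]
finger_gap: 47.2
finger_force: 0.0
```

```bash
python3 -m creep '[[0,[1,-0.7,0.1],0],[0,[2,-0.7,0.1],0],[0,[3,-0.7,0.1],0],[0,[4,-0.7,0.1],0],[0,[4.5,-0.7,0.1],0],[0,[5,-0.7,0.1],0],[0,[5.5,-0.7,0.1],0],[0,[6,-0.7,0.1],0]]'
python3 -m creep '[[0,[0.5,0,0],0],[0,[1,0,0],0],[0,[1.5,0,0],0],[0,[2,0,0],0],[0,[2.5,0,0],0]]'
```

```text
clock: 2.8
eef_pos: [464.7, 141.5, 130.8]
eef_rot: [-3.142, 0.0, 0.01]
wrist_force: [-0.4, -1.1, 0.4]
finger_gap: 46.8
finger_force: 0.3
clock: 3.3
eef_pos: [489.7, 141.8, 130.7]
eef_rot: [-3.142, 0.0, 0.011]
wrist_force: [0.0, -0.1, -0.1]
finger_gap: 46.9
finger_force: 0.1
```

Run:
```python
from h import *
a=manip.camera('scene')[:,:,::-1];b=manip.camera('top')[:,:,::-1]
cv2.imwrite('pics/p1.png',np.hstack([cv2.resize(a[130:230,230:330],(400,400)),cv2.resize(b[120:240,150:270],(400,400))]))
```

```text
(no output)
```

View pics/p1.png

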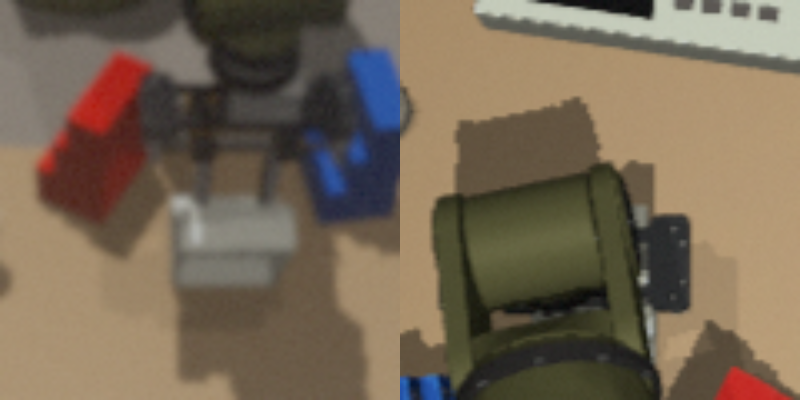

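The left half shows the rack tilting, with both fingers on its deck. The hand is clear of the red and blue ones. I'll continue slowly.

```bash
python3 -m creep '[[0,[0.5,0,0],0],[0,[1,0,0],0],[0,[1.5,0,0],0],[0,[2,0,0],0],[0,[2.5,0,0],0],[0,[3,0,0],0],[0,[3.5,0,0],0],[0,[4,0,0],0],[0,[4.5,0,0],0],[0,[5,0,0],0]]'
python3 -m creep '[[0,[0,0,0],0],[0,[0,0,0],0],[0,[0,0,-1],0],[0,[0,0,-2],0]]'
python3 - <<'E'
from h import *
a=manip.camera('scene')[:,:,::-1];b=manip.camera('top')[:,:,::-1]
cv2.imwrite('pics/p2.png',np.hstack([cv2.resize(a[130:230,230:330],(400,400)),cv2.resize(b[120:240,150:270],(400,400))]))
E
```

```text
clock: 4.4
eef_pos: [539.7, 142.3, 130.8]
eef_rot: [3.142, -0.0, 0.01]
wrist_force: [0.4, 0.1, -0.3]
finger_gap: 47.3
finger_force: 0.0
clock: 4.8
eef_pos: [539.2, 142.3, 151.7]
eef_rot: [-3.142, 0.0, 0.01]
wrist_force: [-1.0, -0.0, -0.0]
finger_gap: 46.6
finger_force: 0.0
```

View pics/p2.png

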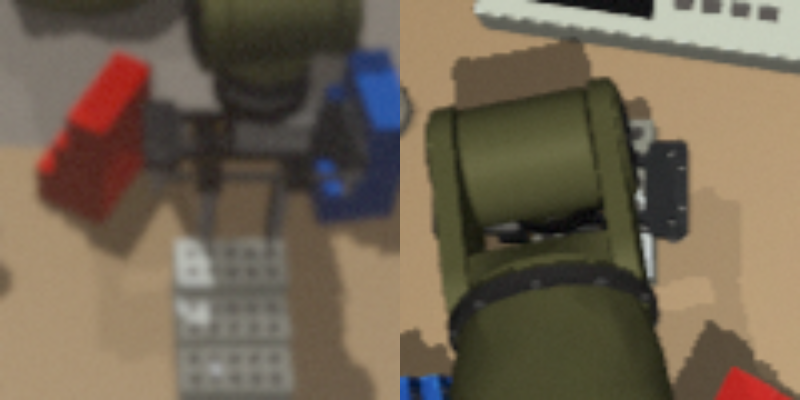

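Fallen: the deck with holes faces the camera at p2 left (230,320), the low end nearest it. I'll back off above it and measure the pose.

```bash
python3 -m creep '[[0,[-4,0,-2],0],[0,[-8,0,-2],0],[0,[-10.5,0,-2],0],[0,[-10.5,0,-2],0]]'
python3 - <<'E'
from h import *
a=manip.camera('scene')[:,:,::-1].copy();b=manip.camera('top')[:,:,::-1].copy()
cv2.imwrite('pics/s3.png',a);cv2.imwrite('pics/t3.png',b)
cv2.imwrite('pics/p3.png',np.hstack([cv2.resize(a[165:245,260:320],(450,600),interpolation=2)[:600,:400],cv2.resize(b[140:230,175:235],(400,600),interpolation=2)]))
E
```

```text
clock: 5.3
eef_pos: [432.3, 141.3, 171.3]
eef_rot: [-3.141, -0.001, 0.011]
wrist_force: [-0.1, 0.3, 0.5]
finger_gap: 47.1
finger_force: 0.0
```

View pics/p3.png

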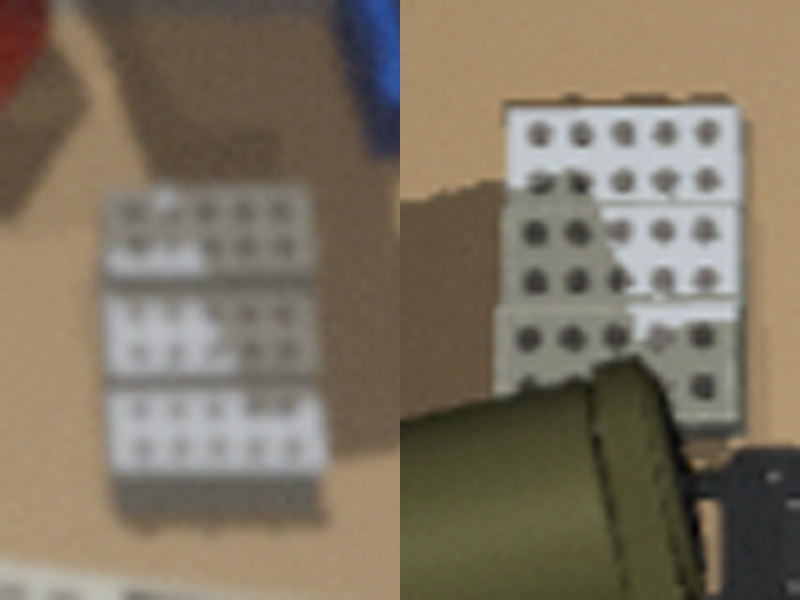

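Run:
```python
from h import *
for n,u,v,z in(('top',191.2,155.75,40),('top',226,155.75,40),('top',226,203.7,75),('scene',276,234.6,0),('scene',303.3,234.3,0),('scene',274.6,228,40),('scene',303.5,228,40)):print(n,np.round(onz(n,u,v,z),1))
```

```text
top [638.  193.9  40. ]
top [638.  94.  40.]
top [496.9  90.5  75. ]
scene [645.5 101.8   0. ]
scene [643.3 201.    0. ]
scene [641.8  94.5  40. ]
scene [640.8 197.   40. ]
```

Rack on its feet: toe x≈639, heel ≈499, y≈143, yaw ≈0. It needs about −8.6° of turn and 70 mm of travel. I'll descend behind it with the tool already turned.

```bash
python3 -m creep '[[0.5,[2,-0.8,0],1],[0.5,[2,-0.8,0],1.85],[0.5,[2,-0.8,4],1.85],[0.5,[2,-0.8,8],1.85],[0.5,[2,-0.8,11.3],1.85],[0.5,[2,-0.8,11.3],1.85],[0.5,[2,-0.8,11.3],1.85]]'
python3 -m creep '[[0.5,[1,0,0],0],[0.5,[2,0,0],0],[0.5,[3,0,0],0],[0.5,[3.5,0,0],0],[0.5,[4,0,0],0],[0.5,[4.5,0,0],0],[0.5,[5,0,0],0],[0.5,[5.5,0,0],0],[0.5,[6,0,0],0],[0.5,[6,0,0],0]]'
python3 - <<'E'
from h import *
s=manip.read_state();print(s['eef_pos']@np.array([.9888,-.149,0]),s['eef_rot'])
a=manip.camera('scene')[:,:,::-1].copy();b=manip.camera('top')[:,:,::-1].copy()
cv2.imwrite('pics/p4.png',np.hstack([cv2.resize(a[175:255,260:320],(450,600),interpolation=2)[:600,:400],cv2.resize(b[110:200,175:235],(400,600),interpolation=2)]))
E
```

```text
clock: 6.1
eef_pos: [455.0, 149.4, 58.3]
eef_rot: [3.141, 0.0, -0.151]
wrist_force: [-0.5, -0.5, 0.4]
finger_gap: 70.5
finger_force: 0.0
clock: 7.1
eef_pos: [514.2, 140.2, 57.7]
eef_rot: [3.142, -0.0, -0.151]
wrist_force: [0.9, 0.5, -0.2]
finger_gap: 70.6
finger_force: 0.0
487.52644082653904 [ 3.14155640e+00 -4.80515989e-04 -1.51191606e-01]
```

View pics/p4.png

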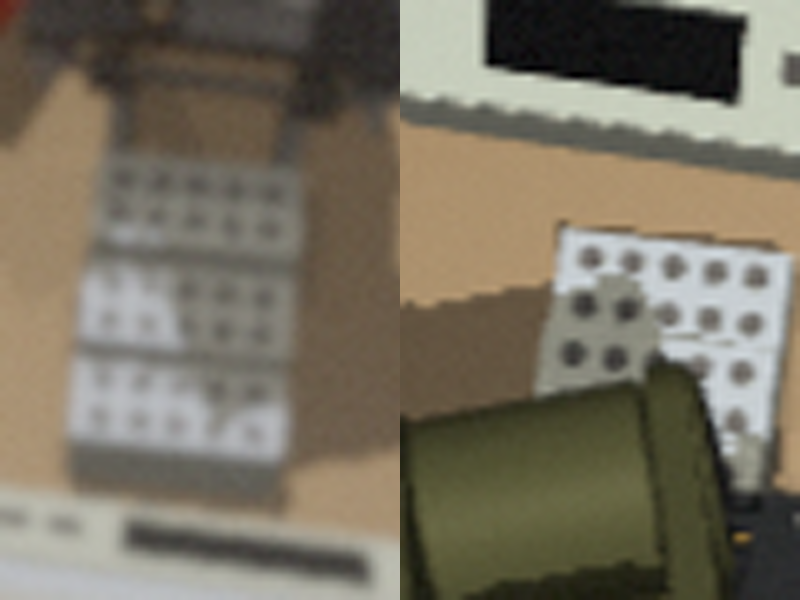

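The rack has turned most of the way. About 40 mm remains between its low end (top crop (560,230)-(790,250)) and the heater's edge.

```bash
python3 -m creep '[[0.5,[0.6,0,0],0],[0.5,[1.2,0,0],0],[0.5,[1.8,0,0],0],[0.5,[2.4,0,0],0],[0.5,[3,0,0],0],[0.5,[3.6,0,0],0],[0.5,[4,0,0],0],[0.5,[4,0,0],0]]'
python3 - <<'E'
from h import *
s=manip.read_state();print(s['eef_pos']@np.array([.9888,-.149,0]),s['wrist_force'])
a=manip.camera('scene')[:,:,::-1].copy();b=manip.camera('top')[:,:,::-1].copy()
cv2.imwrite('pics/p5.png',np.hstack([cv2.resize(a[175:255,260:320],(450,600),interpolation=2)[:600,:400],cv2.resize(b[110:170,180:220],(400,600),interpolation=2)]))
E
```

```text
clock: 8.0
eef_pos: [553.7, 134.2, 57.7]
eef_rot: [-3.141, -0.001, -0.151]
wrist_force: [1.4, -0.3, 0.4]
finger_gap: 70.6
finger_force: 0.0
527.4712262950944 [ 1.41792456 -0.30820219  0.39196363]
```

View pics/p5.png

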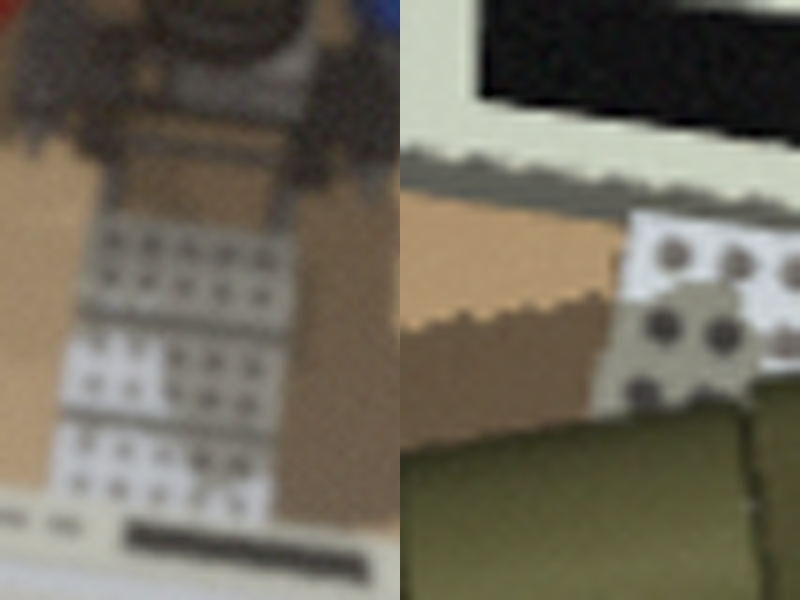

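About 9 mm remains at top crop (630,210). I'll creep in, watching the force.

```bash
python3 -m creep '[[0.5,[0.2,0,0],0],[0.5,[0.4,0,0],0],[0.5,[0.5,0,0],0],[0.5,[0.5,0,0],0]]' | grep -E 'pos|wrist'
for i in 1 2; do python3 -m creep '[[0.5,[0.1,0,0],0],[0.5,[0.1,0,0],0]]' | grep -E 'pos|wrist'; done
```

```text
eef_pos: [558.0, 133.6, 57.7]
wrist_force: [-1.8, 0.4, 0.5]
eef_pos: [558.0, 133.6, 57.7]
wrist_force: [-9.2, -0.5, 4.8]
eef_pos: [558.1, 133.6, 57.8]
wrist_force: [-19.3, 0.6, 11.7]
```

Firm contact at 19 N, so it is seated. Now I back off slowly along −x, raise the hand and check.

```bash
python3 -m creep '[[0.5,[-0.1,0,0],0],[0.5,[-0.2,0,0],0],[0.5,[-0.5,0,0],0],[0.5,[-1.5,0,0],0],[0.5,[-4,0,0],0],[0.5,[-8,0,-2],0],[0.5,[-9,0,-6],0],[0.5,[-9,0,-11],0],[0.5,[-11,0,-15],0],[0.5,[-13,2,-15],0],[0.5,[-13,6,-15],0],[0.5,[-13,10,-15],0]]'
python3 -m creep '[[0.5,[0,5,0],0],[0.5,[0,10,0],0],[0.5,[0,15,0],0],[0.5,[0,20,0],0],[0.5,[0,20,0],0]]' | grep -E 'clock|pos'
python3 - <<'E'
from h import *
a=manip.camera('scene')[:,:,::-1].copy();b=manip.camera('top')[:,:,::-1].copy()
cv2.imwrite('pics/s6.png',a);cv2.imwrite('pics/t6.png',b)
cv2.imwrite('pics/p6.png',np.hstack([cv2.resize(a[140:290,170:370],(400,300),interpolation=2),cv2.resize(b[120:210,175:235],(400,600),interpolation=2)[:300]]))
c=cv2.resize(b[40:290,120:320],(400,500),interpolation=2)
d=cv2.resize(b[120:200,180:230],(400,640),interpolation=2)[:500]
cv2.imwrite('pics/p6.png',np.hstack([c,d]))
E
```

```text
clock: 10.1
eef_pos: [415.3, 53.4, 208.0]
eef_rot: [-3.141, -0.001, -0.149]
wrist_force: [0.1, -0.3, 0.2]
finger_gap: 70.7
finger_force: 0.0
clock: 10.6
eef_pos: [384.9, -147.9, 207.7]
```

View pics/p6.png

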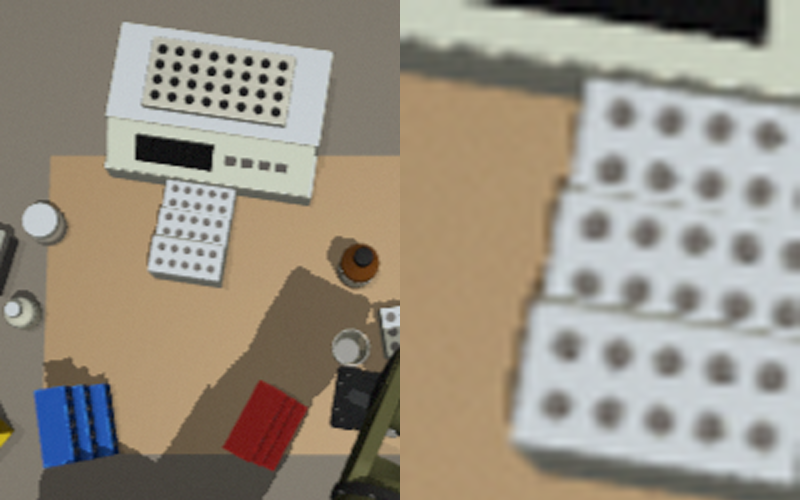

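The rack lies on its feet at the heater front (left half (195,230)), and the bystanders are unmoved. Next I check flushness numerically.

Run:
```python
from h import *
t=cv2.imread('pics/t6.png').astype(float)
b=t[:,:,0]
def edge(us,v0s,rising):
    o=[]
    for u,v0 in zip(us,v0s):
        seg=b[int(v0)-5:int(v0)+6,u];d=np.diff(seg)*(1 if rising else -1);k=min(max(d.argmax(),1),8);w=np.clip(d[k-1:k+2],0,None)
        o.append((u,int(v0)-5+k-.5+(w*np.arange(3)).sum()/w.sum()))
    return o
us=range(205,236,2)
for nm,z,e in(('low end',40,edge(us,[129.7+(u-203)*.15 for u in us],True)),('tall end',75,edge(range(198,228,2),[175.6+(u-195)*.15 for u in range(198,228,2)],False))):
    X=np.array([onz('top',*x,z)[:2] for x in e]);c,y0=np.polyfit(X[:,1],X[:,0],1)
    r=X[:,0]-(c*X[:,1]+y0);k=abs(r)<3;c,y0=np.polyfit(X[k,1],X[k,0],1)
    print(nm,'deg',np.degrees(np.arctan(c)),'n-offset',np.mean(X[k]@[.9888,-.149]),'y',X[:,1].min(),X[:,1].max(),r.std())
t0=cv2.imread('pics/top0.png').astype(float);print('diff centroid check',[int(abs(t-t0)[y-12:y+12,x-12:x+12].mean()) for x,y in((300,173),(130,196),(142,151),(100,165),(157,252),(252,253))])
```

```text
low end deg 8.840344810868691 n-offset 683.6049178996109 y 68.60354111339514 155.40451743450683 0.32989145594204905
tall end deg 8.664582890662967 n-offset 543.4667141226038 y 91.06989445175148 168.9051955963343 0.18277650216121064
diff centroid check [3, 2, 2, 2, 3, 2]
```

```bash
python3 -c "
from cell import manip
print(manip.sign_off())"
```

```text
the job is handed in; nothing more can be done
None
```

The rack was tipped onto its feet, turned, and pushed until its low end sat flush on the heater's front (measured gap about 1 mm, within camera error); the bystanders I checked had not moved (the beaker and flat rack were not compared), the hand is clear, and I handed the job in at about 11 s.

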